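# Press an angle bracket into the fence of a bench jig

### The job

Take the steel rod out of its rack and drop it end-down into the hole in the jig board, so that it stands there as an end stop. Then bring the aluminium angle bracket onto the board, its upright plate flat against the fence and its end close up against the rod, and with one diagonal push press it firmly down on the board and against the fence at once. Finish while still pushing: keep hold of it like that, do not let go, and leave the meter, the adapter box and the screwdriver alone.

Things in the scene. Friction and masses are not known exactly. Their poses are not given: they have to be found in the camera images.
- board: fixed wooden jig board, 160 (x) x 220 (y) x 45 mm high, lying on the bench; origin at the centre of its underside; top face at z = +45 mm. The steel fence bar stands on it along its far (+x) side; one round hole at its +y end.
- hole (a point): centre of the mouth of the board's hole: 21 mm wide, 35 mm deep, slightly chamfered, on the board's top face. In the board's frame it lies at x +15, y +70, z +45 mm, so 20 mm in front of (to -x of) the fence face. Axes as the board's.
- fence: fixed dark steel bar, 30 (x) x 200 (y) x 22 mm high, on the board's top and parallel to it; origin at the middle of the lower edge of its front face, the face that looks to -x (x = 0 is the face, the bar lies at +x, the bracket goes at -x). In the board's frame the origin is at x +35, y 0, z +45 mm.
- rack: fixed wooden block, 70 x 70 x 45 mm high, on the bench, with one central hole, 21 mm wide and 35 mm deep, in which the rod stands at the start; origin at the centre of its underside.
- rod: plain round steel rod, 18 mm thick, 90 mm long, about 70 g, loose; origin at the centre of its lower end, z along the rod. In the rack or in the board's hole it stands on the hole's floor 10 mm above the bench, 55 mm stick out, and it can lean a few degrees.
- bracket: loose smooth aluminium L, about 300 g. Base plate 60 (x) x 80 (y) x 8 mm, flat on the bench; upright plate 8 mm thick, 80 wide, top 45 mm above the underside, along the base's +x edge (x +22 to +30 mm). Origin: centre of the underside. In place, its outer upright face (x +30) is on the fence, its +y end (y +40) at the rod, axes as the board's. Starts across the board from the rack.
- bracket_end (a point): point on the bracket's +y end, in its frame at x +10, y +40, z +30 mm: with the bracket in place it is beside the rod, 9 mm from the rod's axis when they touch.
- bracket_corner (a point): middle of the bracket's inside corner, in its frame at x +22, y 0, z +8 mm, where the base's upper face meets the inner face of the upright: fingertips pushed down and towards +x here press on both. Friction of the bracket on board and fence is about 0.3; 10 to 15 N each way is a firm push.
- meter: red and black hand meter, 150 x 75 x 37 mm high, a bystander; origin at the centre of its underside.
- adapter: white adapter box, 60 x 110 x 30 mm high, a bystander; origin at the centre of its underside.
- driver: screwdriver with red handle, about 200 mm long and 30 mm high, lying on the bench between robot and board, a bystander; origin on its underside.
Not all that is in view belongs to the job. What is meant by the bracket is not black, blue or yellow, and is the larger of those in its own colour.

How it is judged:
By the outcome, as a careful person would: the job done as asked, in the order asked, and still so for the second after the job is handed in, while the arm keeps its last pose, push and grip.
It also fails if it takes over 72 s, if anything falls off the work surface, if the arm or the gripper's body presses on something with over 40 N, if the wrist force passes 120 N, or if a joint passes its speed limit or range.

### The arm

A 7-joint arm with a two-finger parallel gripper is mounted at the origin on the work surface. World frame = base frame: x ahead of the robot, y to its left, z up, the work surface at z = 0. Lengths are in mm, angles in rad, forces in N, time in s.
With the tool pointing down it reaches from about 400 to 900 mm from the base axis. Payload 5.6 kg.
Tool frame: the origin (TCP) lies midway between the tips of the shut fingers; the grasp point (between the pads) lies 19 mm behind it; z points along the fingers, y is the line along which they close (so a half turn about z gives the same grasp; the last joint's range is limited). The gripper opens to 92 mm and grips with 3 to 60 N. Pads are 20 mm wide; open, the fingers measure 128 mm over their backs; the gripper's body (75 mm by 189 mm) begins 69 mm behind the grasp point.
Start: joints at [1.289, 0.468, -0.012, 1.603, 0.006, 1.071, -0.056], TCP at [153.706, -631.572, 214.592] pointing down, gripper open.
Joint ranges: [-2.53, 2.53], [-0.31, 2.02], [-1.57, 1.55], [0.28, 2.44], [-1.29, 4.43], [0.15, 1.84], [-2.92, 2.92]. Speed limits (rad/s): [2.57, 2.57, 3.14, 3.14, 3.14, 3.14, 3.14].

### API

Orientations are given as a rotation vector (axis times angle).
In Python, from cell import robot, grip, kin, viewer gives the robot as it stands. Calls block until the motion is done:
- robot.movep(position, orientation): joint-space move of the TCP to a pose.
- robot.servo_line(position, feed=150, rotation=None): straight line of the TCP; rotation=None keeps the orientation; feed is the mean speed in mm/s.
- robot.goto_joints(angles): joint-space move.
- grip(opening, newtons=None): opening from 0.0 (shut) to 1.0 (fully open); newtons is the grip in N (None keeps the last); returns when the fingers have stopped.
- robot.hold(seconds).
- kin.ik(position, orientation): joint angles nearest the present ones, or None.
- robot.observe(): the state.
- viewer.read_camera(name): name is "side" or "top" or "wrist"; returns the picture (420x560x3 uint8, red, green, blue); there is no depth.
- viewer.camera_info(name): a dict with "camera_matrix" (3x3 intrinsics, pixels), "R" (3x3) and "t" (3): a world point X has camera coordinates R X + t. Camera axes: x right, y down, z forward; pixel columns grow to the right and rows downward; lengths in mm; the calibration is good to about 2 mm. A picture is of the moment at which its call begins: read the wrist's pose just before it. camera_info takes no time and is no camera call; for the wrist camera it gives the pose at the moment of the call.
A pose or a line that the arm cannot do raises robot.IKError and nothing moves.
- robot.job_done(): hands the job in; it is judged then, once.
Trained networks look in the newest picture that a camera, given by its name, has taken for a name from the list of things; names that differ only in an ending like _2 or _b are one class to them, and where a whole thing is asked for, a point or a joint stands for the part that bears it (a point fixed in the world has none). Each returns a list of dicts, best first, with "confidence" (0 to 1); they miss things now and then, are a little off and sometimes report something else, mostly with a low value. They report only what shows in the picture. A call takes as long as a camera call. They do not tell look-alikes from the thing itself.
- viewer.silhouettes(name, camera): "mask" (420x560 bool, what is visible of it).
- viewer.pinpoint(name, camera): "at" ([x, y, z] in mm, in the coordinates of the camera as it stood for that picture, good to about 4 mm: a listed point, or the origin of a listed thing).
The state is a dict: "t": time; "joints": joint angles; "joint_velocities": joint speeds; "joint_torque": joint torques, N m; "tcp_pos": TCP position; "tcp_rot": TCP orientation; "contact_force": force on the tool from outside, world axes, zero at the start; "wrist_torque": the same for the moment, N m; "grip_width": opening from 0.0 (shut) to 1.0 (fully open); "grip_force": force on a finger pad.
Only numpy, scipy, OpenCV 4.12 (cv2) and the standard library are available. Lean on these libraries where they do the work, as an engineer would, in place of code of your own. Each camera call takes 0.05 s, during which the arm holds its last target. There are 200 camera calls.

## Working session

There is one attempt and no reset: what is moved stays moved. The work goes in short steps, each a Python script; the robot and the scene stay as the last script left them, time stands still between calls to the robot, and variables do not carry over. Pictures are saved under pics/ and viewed, at most 10 in all, crops included, and the job is handed in when it is done.

```bash
ls; mkdir -p pics
python3 - <<'E'
from cell import robot, grip, kin, viewer
import cv2, numpy as np
for c in ("top","side"):
    im=viewer.read_camera(c); cv2.imwrite(f"pics/{c}0.png",im[:,:,::-1])
    ci=viewer.camera_info(c); R=np.array(ci["R"]);t=np.array(ci["t"])
    print(c,np.round(ci["camera_matrix"],1).tolist(),np.round(R,3).tolist(),np.round(-R.T@t))
    for n in ("board","hole","fence","rack","rod","bracket","bracket_end","bracket_corner","meter","adapter","driver"):
        print(n,[(round(d["confidence"],2),np.round(R.T@(np.array(d["at"])-t)).tolist()) for d in viewer.pinpoint(n,c)[:4]])
o=robot.observe(); print(o["tcp_rot"],o["t"],o["contact_force"],o["joint_torque"])
E
```

```text
pics
top [[487.5, 0.0, 274.3], [0.0, 487.5, 206.8], [0.0, 0.0, 1.0]] [[0.006, -1.0, 0.015], [-0.988, -0.009, -0.155], [0.155, -0.014, -0.988]] [ 311.   56. 1460.]
board [(0.8, [605.0, -40.0, 2.0]), (0.74, [460.0, 282.0, 2.0])]
hole [(0.94, [632.0, 28.0, 45.0])]
fence [(0.9, [645.0, -47.0, 47.0])]
rack [(0.65, [496.0, -303.0, -2.0])]
rod [(0.61, [496.0, -294.0, 8.0])]
bracket [(0.88, [444.0, 161.0, -5.0]), (0.67, [442.0, 288.0, 1.0]), (0.58, [460.0, 389.0, -3.0]), (0.52, [334.0, 246.0, -0.0])]
bracket_end [(0.97, [407.0, 160.0, 29.0]), (0.88, [363.0, 252.0, 22.0]), (0.85, [463.0, 326.0, 24.0]), (0.75, [352.0, 373.0, 29.0])]
bracket_corner [(0.85, [438.0, 184.0, 4.0]), (0.81, [317.0, 393.0, 3.0]), (0.79, [343.0, 233.0, 4.0]), (0.68, [457.0, 284.0, 6.0])]
meter [(0.91, [681.0, 249.0, -1.0]), (0.66, [496.0, -299.0, -0.0]), (0.35, [461.0, 324.0, 26.0])]
adapter [(0.75, [706.0, -280.0, -0.0])]
driver [(0.7, [391.0, 0.0, 2.0])]
side [[408.3, 0.0, 283.3], [0.0, 408.3, 205.0], [0.0, 0.0, 1.0]] [[0.975, -0.221, -0.018], [-0.157, -0.631, -0.76], [0.156, 0.744, -0.65]] [ 388. -629.  636.]
board 
[... 214 characters left out ...]
0.73, [335.0, 408.0, 5.0]), (0.72, [458.0, 399.0, 1.0]), (0.6, [336.0, 246.0, -2.0])]
bracket_end [(0.77, [359.0, 254.0, 26.0]), (0.72, [494.0, -305.0, 12.0]), (0.69, [349.0, 371.0, 29.0]), (0.62, [399.0, 159.0, 29.0])]
bracket_corner [(0.83, [473.0, 410.0, 11.0]), (0.74, [437.0, 187.0, 8.0]), (0.64, [316.0, 392.0, 12.0]), (0.59, [459.0, 286.0, 8.0])]
meter [(0.97, [678.0, 251.0, 2.0])]
adapter [(0.84, [705.0, -279.0, -2.0])]
driver [(0.92, [388.0, 8.0, 3.0]), (0.2, [680.0, 251.0, -1.0])]
[ 3.11918277e+00  3.74094492e-01 -8.11167298e-05] 1.2 [-0.13142077  0.28848944 -0.20440862] [-2.34219051e-04 -5.20415890e+01 -1.30440530e-02 -2.44049460e+01
 -5.68562269e-02  1.14504411e-02  1.42453354e-05]
```

View pics/top0.png

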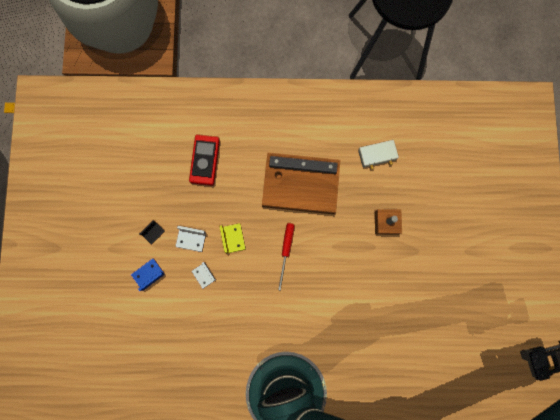

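View pics/side0.png

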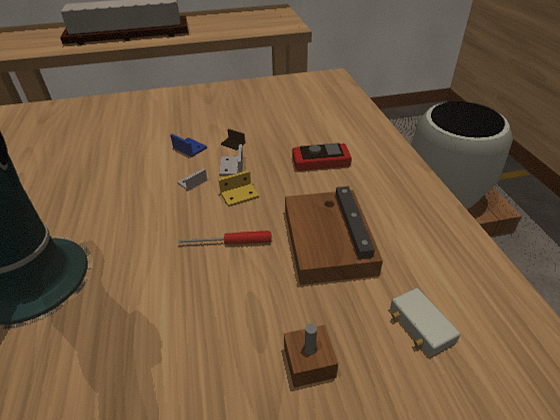

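The aluminium bracket is the larger pale one at about (191,239) in the top view, and the smaller one at (204,274) is a decoy. Next I take closer wrist views of the rack, the board and the bracket.

```bash
cat > h.py <<'E'
from cell import robot, grip, kin, viewer
import cv2, numpy as np
from scipy.spatial.transform import Rotation as Rn
def down(a):  # tool y axis along world angle a (mod pi)
    x=np.array([np.sin(a),-np.cos(a),0]); y=np.array([np.cos(a),np.sin(a),0])
    z=np.array([0,0,-1.]); x=np.cross(y,z)
    return Rn.from_matrix(np.c_[x,y,z]).as_rotvec()
def cam(c):
    ci=viewer.camera_info(c); return np.array(ci["camera_matrix"]),np.array(ci["R"]),np.array(ci["t"])
def pin(n,c,k=3):
    K,R,t=cam(c)
    return [(round(d["confidence"],2),np.round(R.T@(np.array(d["at"])-t),1).tolist()) for d in viewer.pinpoint(n,c)[:k]]
def ray(c,uv,z):
    K,R,t=cam(c); o=-R.T@t; d=R.T@np.linalg.solve(K,[uv[0],uv[1],1]); return o+d*(z-o[2])/d[2]
def proj(c,X):
    K,R,t=cam(c); p=(R@np.atleast_2d(X).T).T+t; p=p@K.T; return p[:,:2]/p[:,2:]
def st():
    o=robot.observe(); return round(o["t"],2),np.round(o["tcp_pos"],1).tolist(),np.round(o["contact_force"],1).tolist(),round(o["grip_width"],3),round(o["grip_force"],1)
E
python3 - <<'E'
from h import *
K,R,t=cam("wrist"); o=robot.observe(); Rt=Rn.from_rotvec(o["tcp_rot"]).as_matrix()
print("cam in tool",np.round(Rt.T@(-R.T@t-o["tcp_pos"]),1),np.round(R@Rt,2).tolist(),np.round(K,0).tolist())
print("tool y ang",np.degrees(np.arctan2(Rt[1,1],Rt[0,1])))
for nm,p,a,ns in (("rack",[490,-300,250],np.pi/2-0.14,["rack","rod"]),("board",[610,-20,300],np.pi/2-0.14,["board","hole","fence"]),("br",[440,285,250],np.pi/2-.14,["bracket","bracket_end","bracket_corner"])):
    robot.movep(p,down(a+np.pi)) if kin.ik(p,down(a+np.pi)) is not None and abs(np.array(kin.ik(p,down(a+np.pi))[6]))<abs(np.array(kin.ik(p,down(a))[6])) else robot.movep(p,down(a))
    robot.hold(.2)
    im=viewer.read_camera("wrist"); cv2.imwrite(f"pics/w_{nm}.png",im[:,:,::-1]); K,R,t=cam("wrist"); np.savez(f"pics/w_{nm}.npz",K=K,R=R,t=t)
    print(nm,st(),np.round(robot.observe()["joints"],2).tolist())
    for n in ns: print(n,pin(n,"wrist"))
ims=[cv2.imread(f"pics/w_{n}.png") for n in ("rack","board","br")]
c=np.zeros((600,800,3),np.uint8)
for i,m in enumerate(ims): c[(i//2)*300:(i//2)*300+300,(i%2)*400:(i%2)*400+400]=cv2.resize(m,(400,300))
cv2.imwrite("pics/mosaic.png",c)
E
```

```text
cam in tool [  68.    -0.5 -170.3] [[0.0, 1.0, 0.0], [-0.97, 0.0, -0.24], [-0.24, -0.0, 0.97]] [[367.0, 0.0, 276.0], [0.0, 367.0, 215.0], [0.0, 0.0, 1.0]]
tool y ang -76.32196583951662
rack (3.17, [489.6, -300.7, 249.9], [-0.1, 0.1, -0.1], 1.001, 0.0) [0.62, 0.31, -0.15, 1.75, 0.05, 1.08, -1.27]
rack [(0.79, [492.5, -298.2, 4.4])]
rod [(0.92, [494.3, -298.4, 11.0])]
board (5.59, [610.0, -20.2, 300.0], [0.5, 0.2, -0.8], 1.003, 0.0) [0.55, 0.45, -0.79, 1.57, 0.33, 1.26, 1.14]
board [(0.64, [610.3, -42.3, -0.8]), (0.46, [462.3, 286.5, 7.7])]
hole [(0.68, [633.6, 28.1, 51.1])]
fence [(0.79, [646.7, -44.6, 43.0])]
br (7.32, [440.7, 284.3, 249.9], [0.3, -0.4, -0.4], 0.999, 0.0) [0.14, 0.38, -0.95, 1.83, 0.34, 1.11, 0.49]
bracket [(0.8, [446.8, 163.1, 5.1]), (0.78, [336.0, 406.1, 0.7]), (0.69, [440.4, 289.4, -2.7])]
bracket_end [(0.88, [404.0, 159.2, 33.3]), (0.85, [362.1, 260.4, 19.0]), (0.7, [353.1, 374.4, 30.0])]
bracket_corner [(0.96, [441.5, 183.8, 6.4]), (0.89, [465.3, 413.2, 7.9]), (0.83, [324.0, 393.8, 8.5])]
```

View pics/mosaic.png

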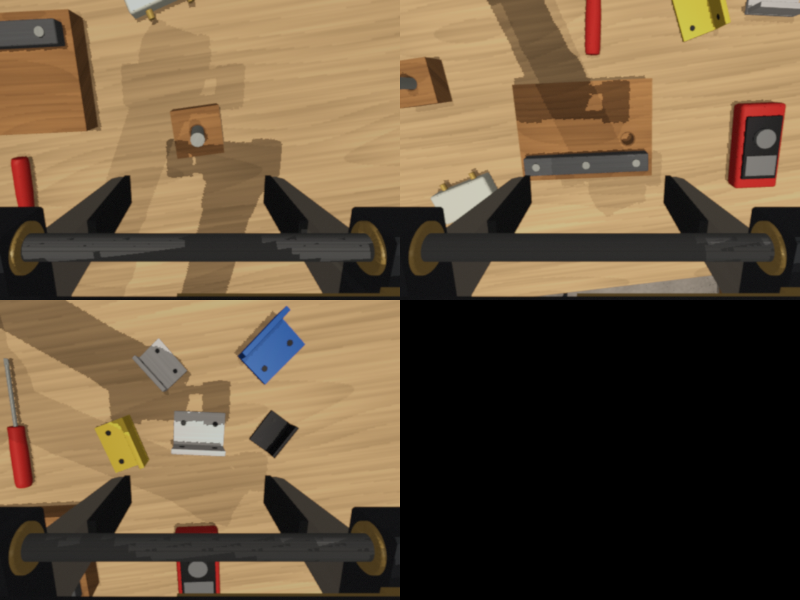

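The wrist views show the rack with the rod at about (197,135) in the first tile. The hole is at (628,138) in the second, and the pale bracket at (198,433) in the third, with its upright on the +x side. Next I fit box and cylinder models to the silhouettes for precise poses.

```bash
cat > fit.py <<'E'
from h import *
from scipy.optimize import minimize
def box(x0,x1,y0,y1,z0,z1): return np.array([[x,y,z] for x in(x0,x1) for y in(y0,y1) for z in(z0,z1)],float)
def cyl(r,z0,z1): a=np.linspace(0,2*np.pi,24); return np.concatenate([np.c_[r*np.cos(a),r*np.sin(a),0*a+z] for z in(z0,z1)])
M=dict(board=[box(-80,80,-110,110,0,45)],fence=[box(0,30,-100,100,0,22)],rack=[box(-35,35,-35,35,0,45)],
 bracket=[box(-30,30,-40,40,0,8),box(22,30,-40,40,0,45)],rodtop=[cyl(9,45,100)],boardfence=[box(-80,80,-110,110,0,45),box(35,65,-100,100,45,67)])
def mask(n,c,near):
    K,R,t=cam(c); p=proj(c,near)[0]; best=None
    for d in viewer.silhouettes(n,c):
        m=np.asarray(d["mask"]).astype(np.uint8)
        ys,xs=np.nonzero(m)
        if len(xs)>20 and np.hypot(xs.mean()-p[0],ys.mean()-p[1])<40: best=m; break
    return best
def render(parts,P,shape,S=4):
    K,R,t=P[:3]; im=np.zeros((shape[0]*1,shape[1]*1),np.float32); big=np.zeros((shape[0],shape[1]),np.uint8)
    for X in parts:
        p=X@R.T+t; p=p@K.T; p=p[:,:2]/p[:,2:]
        h=cv2.convexHull(p.astype(np.float32))
        m=np.zeros(shape,np.uint8); cv2.fillPoly(m,[np.round(h*16).astype(np.int32)],255,lineType=cv2.LINE_AA,shift=4)
        big=np.maximum(big,m)
    return big.astype(np.float32)/255
def fit(parts,views,x0,z=0,yaw=True):
    """views: list of (P,mask)"""
    def pose(v): 
        a=v[2]/50 if yaw else 0; R=Rn.from_euler("z",a).as_matrix(); return [X@R.T+[v[0],v[1],z] for X in parts]
    def cost(v):
        s=0
        for P,m in views:
            r=render(pose(v),P,m.shape); s+=1-np.minimum(r,m).sum()/np.maximum(r,m).sum()
        return s
    v0=np.array([x0[0],x0[1],x0[2]*50],float)[:3 if yaw else 2]
    best=None
    for sc in (8,3):
        n=len(v0); simp=np.vstack([v0]+[v0+sc*np.eye(n)[i] for i in range(n)])
        r=minimize(cost,v0,method="Nelder-Mead",options=dict(initial_simplex=simp,xatol=.05,fatol=1e-5)); v0=r.x
    return np.round([v0[0],v0[1],np.degrees(v0[2]/50) if yaw else 0],2),round(r.fun/len(views),3)
E
python3 - <<'E'
from fit import *
def go(name,nets,parts,x0,cams,yaw=True,near=None):
    V=[]
    for c in cams:
        ms=[mask(n,c,near or [x0[0],x0[1],40]) for n in nets]
        if any(m is None for m in ms): print(name,c,"none"); continue
        V.append((cam(c),np.maximum.reduce(ms))); print(name,c,*fit(parts,V[-1:],x0,yaw=yaw))
    if len(V)>1: print(name,"ALL",*fit(parts,V,x0,yaw=yaw))
go("board",["board","fence"],M["boardfence"],[607,-41,-.15],["top","side"])
go("rack+rod",["rack","rod"],M["rack"]+M["rodtop"],[493,-301,-.1],["top","side"])
go("rod",["rod"],M["rodtop"],[493,-301,0],["top","side"],False)
go("bracket",["bracket"],M["bracket"],[441,288,-.1],["top","side","wrist"])
print(st())
E
```

```text
board top [608.56 -42.33  -5.41] 0.035
board side [608.96 -39.58  -5.35] 0.034
board ALL [609.47 -40.3   -5.78] 0.037
rack+rod top none
rack+rod side none
rod top [ 494.96 -300.6     0.  ] 0.234
rod side none
bracket top [440.79 285.84 -11.11] 0.08
bracket side [464.7  423.73  -6.64] 0.375
bracket wrist [439.14 288.95 -11.18] 0.04
bracket ALL [439.58 287.9  -11.08] 0.383
(8.12, [440.0, 285.0, 250.0], [-0.4, 0.1, 0.0], 0.998, 0.0)
```

Run:
```python
from fit import *
a=np.radians(90-5.6)
for f in (0,np.pi):
    for p in ([494,-300,200],[631,28,200],[440,288,150]):
        q=kin.ik(p,down(a+f)); print(f,p,None if q is None else np.round(q,2))
f=0 if kin.ik([494,-300,200],down(a)) is not None and abs(kin.ik([494,-300,200],down(a))[6])<abs(kin.ik([494,-300,200],down(a+np.pi))[6]) else np.pi
robot.movep([494,-300,200],down(a+f)); robot.hold(.2)
im=viewer.read_camera("wrist"); cv2.imwrite("pics/w_rod.png",im[:,:,::-1])
viewer.read_camera("side");
print(st(),f)
print(pin("rod","wrist"),pin("rack","wrist"))
m=mask("rod","wrist",[494,-300,75])
P=cam("wrist"); np.savez("pics/w_rod.npz",K=P[0],R=P[1],t=P[2])
if m is not None: print(m.sum(),fit(M["rodtop"],[(P,m)],[494,-300,0],yaw=False))
m=mask("rack","wrist",[494,-300,30])
if m is not None: print(fit(M["rack"]+M["rodtop"],[(P,m if mask("rod","wrist",[494,-300,75]) is None else np.maximum(m,mask("rod","wrist",[494,-300,75])))],[494,-300,-.1]))
cv2.imwrite("pics/rodcrop.png",cv2.resize(im[100:320,180:400,::-1],None,fx=2.5,fy=2.5,interpolation=cv2.INTER_CUBIC))
```

```text
0 [494, -300, 200] [ 1.07  0.49 -0.77  1.76  0.39  1.05  1.64]
0 [631, 28, 200] [ 0.47  0.6  -0.81  1.63  0.47  1.12  1.01]
0 [440, 288, 150] [ 0.05  0.51 -0.88  1.92  0.48  0.94  0.41]
3.141592653589793 [494, -300, 200] [ 0.77  0.39 -0.36  1.78  0.16  1.   -1.32]
3.141592653589793 [631, 28, 200] [ 0.05  0.46 -0.2   1.65  0.1   1.03 -1.85]
3.141592653589793 [440, 288, 150] [-0.41  0.36 -0.28  1.95  0.13  0.85 -2.43]
(10.53, [494.2, -299.6, 200.0], [-0.4, 0.4, 0.9], 1.0, 0.0) 3.141592653589793
[(0.73, [491.3, -298.1, 10.3])] [(0.87, [494.7, -297.7, -0.9])]
738 (array([ 495.02, -301.66,    0.  ]), np.float64(0.08))
(array([ 4.9460e+02, -3.0151e+02, -4.7000e-01]), np.float64(0.035))
```

View pics/rodcrop.png

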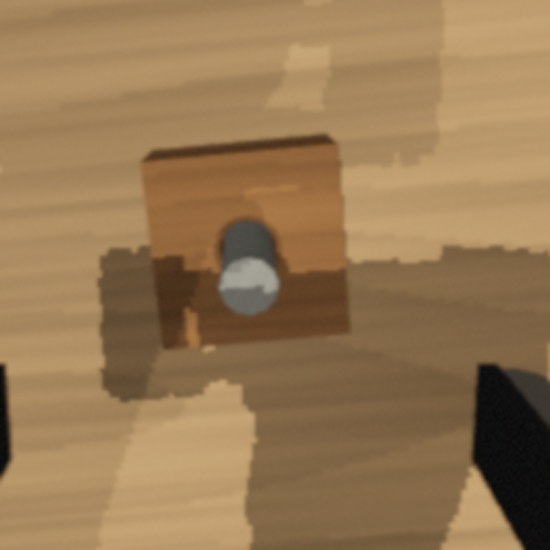

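The crop shows the rod's top disc at (249,286), which is image pixel (279.6,214.4). The rod stands nearly upright in the middle of the rack.

Run:
```python
from fit import *
a=np.radians(90-5.6)+np.pi
g=ray("wrist",(279.6,214.4),100); print("top centre",g)
xy=np.array([495.0,-301.3]); xy=(xy+g[:2])/2
assert np.linalg.norm(g[:2]-xy)<4
robot.movep([*xy,130],down(a)); robot.servo_line([*xy,70],feed=80)
print(st()); grip(0.0,30); print(st())
robot.servo_line([*xy,185],feed=100); robot.hold(.2); print(st())
im=viewer.read_camera("wrist"); cv2.imwrite("pics/held.png",im[:,:,::-1])
P=cam("wrist"); o=robot.observe(); tp=np.array(o["tcp_pos"])
im2=viewer.read_camera("side"); cv2.imwrite("pics/held_s.png",im2[:,:,::-1])
for c in ("wrist","side"):
    for d in viewer.silhouettes("rod",c)[:2]:
        ys,xs=np.nonzero(d["mask"]); print(c,round(d["confidence"],2),len(xs),xs.min(),xs.max(),ys.min(),ys.max())
    print(pin("rod",c,2))
print("tcp",tp,"bottom pred",proj("wrist",[tp[0],tp[1],tp[2]-60]),proj("side",[tp[0],tp[1],tp[2]-60]))
c=np.zeros((500,800,3),np.uint8); c[:,:400]=cv2.resize(im[120:370,180:380,::-1],(400,500)); u,v=proj("side",[tp[0],tp[1],tp[2]-40])[0].astype(int)
c[:,400:]=cv2.resize(im2[v-62:v+63,u-50:u+50,::-1],(400,500)); cv2.imwrite("pics/heldm.png",c); print(u,v)
```

```text
top centre [ 494.14168966 -301.78662731  100.        ]
(12.12, [494.9, -301.6, 70.2], [0.3, 0.1, 0.1], 1.002, 0.0)
(13.23, [494.6, -301.5, 70.0], [0.1, 0.2, -0.4], 0.19, 30.0)
(14.73, [494.3, -301.4, 184.4], [0.4, -0.9, -1.3], 0.19, 30.0)
wrist 0.59 3085 256 298 217 310
[(0.58, [493.6, -299.6, 125.4])]
side 0.5 160 306 317 308 322
[]
tcp [ 494.43255642 -301.422882    184.55894741] bottom pred [[277.20107494 229.74632307]] [[311.33430314 318.27940955]]
311 310
```

View pics/heldm.png

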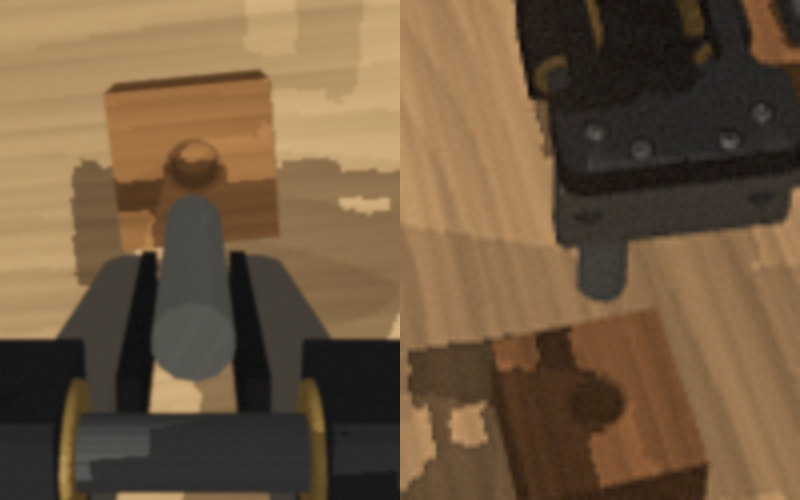

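The rod is held upright between the fingers. The rack hole is centred near crop (193,165), which is about pixel (276.5,202.5). The board's hole mouth lies at the same height, so I'll compare it from the same height.

Run:
```python
from fit import *
a=np.radians(90-5.6)+np.pi
# rod in hand: fit from saved pose (still there)
m=[d for d in viewer.silhouettes("rod","wrist")][0]["mask"].astype(np.uint8); P=cam("wrist"); o=robot.observe(); tp=np.array(o["tcp_pos"]); Rt=Rn.from_rotvec(o["tcp_rot"]).as_matrix()
C=cyl(9,0,90)
def cost(v):
    R=Rn.from_rotvec([v[2]/50,v[3]/50,0]).as_matrix(); X=(C-[0,0,80])@R.T+[tp[0]+v[0],tp[1]+v[1],tp[2]+20]
    r=render([X],P,m.shape); return 1-np.minimum(r,m).sum()/np.maximum(r,m).sum()
r=minimize(cost,[0,0,0,0],method="Nelder-Mead",options=dict(initial_simplex=np.vstack([np.zeros(4),2*np.eye(4)])))
v=r.x; tip=Rn.from_rotvec([v[2]/50,v[3]/50,0]).as_matrix()@[0,0,-80]+[v[0],v[1],0]; print("in-hand",np.round(v,2),r.fun,"tip offset",np.round(tip,2))
K=P[0];print("rack hole by ray",ray("wrist",(276.5,202.5),45)-tp)
p=[631,27.8,184.5]; robot.movep([560,-150,215],down(a)); robot.movep(p,down(a)); robot.hold(.3); print(st())
im=viewer.read_camera("wrist"); o=robot.observe(); cv2.imwrite("pics/overhole.png",im[:,:,::-1])
print(pin("hole","wrist"),pin("board","wrist"),pin("fence","wrist"))
for d in viewer.silhouettes("hole","wrist")[:2]: print(np.asarray(d["mask"]).sum())
print("pred px",proj("wrist",[631,27.8,45]))
V=[mask(n,"wrist",q) for n,q in (("board",[609,-41,45]),("fence",[645,-45,60]))]
print([x is None for x in V])
cv2.imwrite("pics/oh.png",cv2.resize(im[120:320,150:410,::-1],None,fx=3,fy=3,interpolation=cv2.INTER_CUBIC))
```

```text
in-hand [0.38 0.34 0.21 0.77] 0.04743880033493042 tip offset [ -0.85   0.67 -79.99]
rack hole by ray [   1.01731638    0.51024175 -139.950784  ]
(16.89, [631.1, 26.0, 184.9], [0.8, 0.7, -1.1], 0.185, 30.0)
[(0.18, [389.3, 7.0, 0.9])] [(0.84, [608.0, -41.6, 0.1])] [(0.59, [647.2, -45.8, 45.3])]
26291
pred px [[277.01751998 203.67110212]]
[False, False]
```

View pics/oh.png

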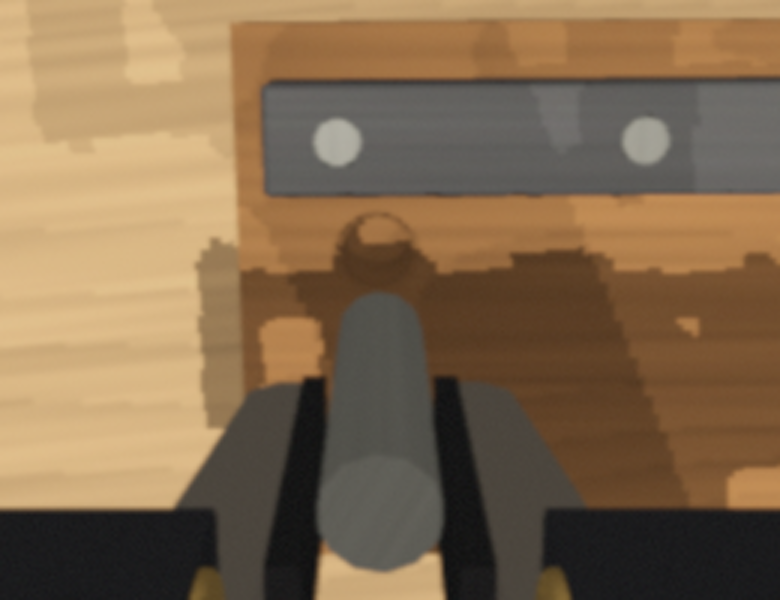

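The board's hole rim spans columns 338–414 and rows 212–285 of the crop, so its centre is at pixel (275.3,202.7). The fence runs parallel to the image rows, so the yaw is right. I now insert the rod while watching the force.

Run:
```python
from fit import *
for _ in range(3): print(st()[1], np.round(ray("wrist",(275.3,202.7),45),1))
V=[mask(n,"wrist",q) for n,q in (("board",[609,-41,45]),("fence",[645,-45,60]))]
h=ray("wrist",(275.3,202.7),45)[:2]; b=np.array([630.8,27.7])
print(h-b); assert np.linalg.norm(h-b)<6
c=h-[0,.5]
robot.servo_line([*c,112],feed=80); robot.hold(.2); f0=np.mean([robot.observe()["contact_force"] for _ in range(5)],0); print(st())
off=np.zeros(2); k=0; z=112
while z>72:
    z-=2.5; robot.servo_line([*(c+off),z],feed=40)
    f=np.array(robot.observe()["contact_force"])-f0
    if f[2]>8 and z>76:
        print("contact",z,np.round(f,1),off)
        if z<100:   # inside: follow lateral force
            off+=0.3*f[:2]/max(np.linalg.norm(f[:2]),1); 
            if f[2]>25: break
            continue
        z+=4; robot.servo_line([*(c+off),z],feed=40); k+=1
        if k>14: break
        ang=k*2.4; off=0.55*np.sqrt(k)*np.array([np.cos(ang),np.sin(ang)])
    elif f[2]>8: print("floor",z,np.round(f,1)); break
print(z,off,st(),np.round(robot.observe()["contact_force"]-f0,1))
```

```text
[631.0, 27.8, 184.5] [632.   29.4  45. ]
[631.0, 27.8, 184.5] [632.   29.4  45. ]
[631.0, 27.8, 184.5] [632.   29.4  45. ]
[1.18905743 1.76721137]
(18.6, [632.3, 29.0, 112.6], [1.0, 0.1, -0.3], 0.19, 30.0)
72.0 [0. 0.] (22.6, [631.8, 28.6, 71.9], [-3.2, -3.5, -1.0], 0.189, 30.0) [-4.2 -3.6 -0.7]
```

Run:
```python
from fit import *
a=np.radians(90-5.4)+np.pi
grip(0.5,30); robot.servo_line([632,29,190],feed=150); robot.hold(.3)
im=viewer.read_camera("wrist"); cv2.imwrite("pics/rodin.png",im[:,:,::-1])
m=mask("rod","wrist",[632,29,75]); P=cam("wrist")
print("rod fit",None if m is None else fit(M["rodtop"],[(P,m)],[632,29,0],yaw=False),pin("rod","wrist"))
for f in (0,np.pi):
    for p,b in (([465,283,150],-11.1),([640,-30,100],-5.4)):
        q=kin.ik(p,down(np.radians(b)+f)); print(f,p,None if q is None else np.round(q,2))
robot.movep([500,200,230],down(a)); robot.movep([430,283,230],down(np.radians(90-11)+np.pi)); robot.hold(.3)
im2=viewer.read_camera("wrist"); m=mask("bracket","wrist",[440,288,10]); P=cam("wrist")
print("bracket",None if m is None else fit(M["bracket"],[(P,m)],[440,288,-.19]),st())
c=np.zeros((600,800,3),np.uint8); c[:300,:400]=cv2.resize(im[:,:,::-1],(400,300)); c[:300,400:]=cv2.resize(im2[:,:,::-1],(400,300))
c=c[:300]; cv2.imwrite("pics/m2.png",cv2.resize(c,(800,300)))
```

```text
rod fit (array([631.73,  28.04,   0.  ]), np.float64(0.079)) [(0.64, [630.8, 27.1, 12.9])]
0 [465, 283, 150] [ 0.03  0.52 -0.82  1.88  0.46  0.94 -1.2 ]
0 [640, -30, 100] [ 0.5   0.72 -0.73  1.68  0.56  0.97 -0.53]
3.141592653589793 [465, 283, 150] [ 0.3   0.83 -1.32  1.87  0.88  1.19  1.62]
3.141592653589793 [640, -30, 100] [-0.47  0.66  0.66  1.75 -0.49  0.91 -2.84]
bracket (array([439.  , 287.49, -10.68]), np.float64(0.051)) (26.37, [430.5, 282.4, 229.9], [0.3, -0.4, -0.3], 0.5, 0.0)
```

View pics/m2.png

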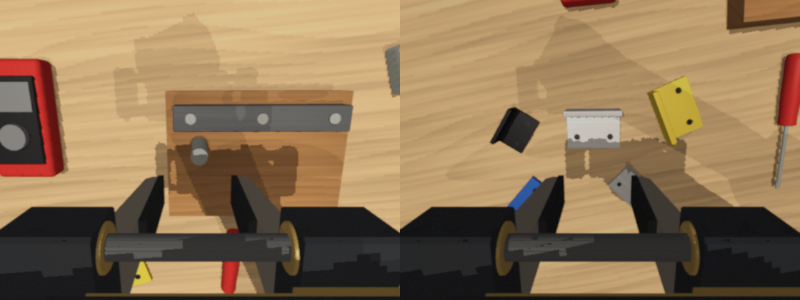

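The left tile shows the rod standing in the board's hole at about (199,150). The right tile shows the bracket at (593,128), clear to grasp. I grip the top of its upright, high enough that the fingertips clear the fence.

Run:
```python
from fit import *
b=np.radians(-10.8); p=np.array([464.5,282.8])
robot.movep([*p,100],down(b)); robot.servo_line([*p,26],feed=100); robot.hold(.1); print(st())
grip(0.0,45); print(st())
robot.servo_line([*p,150],feed=100); robot.hold(.3); print(st())
bf=np.radians(-5.4); R=Rn.from_euler("z",bf).as_matrix()[:2,:2]
# bracket origin target staged: 8 mm short of fence, 8 mm short of rod, 15 above board
fo=np.array([632,28.2])+R@[20,-70]; np.save("fence.npy",fo); print("fence origin",fo)
org=fo+R@[-30-8, 70-9-40-8]; t=org+R@[26,0]
robot.movep([*t,150],down(bf)); robot.servo_line([*t,95],feed=100); robot.hold(.3); print(st())
im=viewer.read_camera("wrist"); ims=viewer.read_camera("side")
m=mask("bracket","wrist",[*org,85]); P=cam("wrist")
if m is not None: print("bracket in hand",fit(M["bracket"],[(P,m)],[*org,bf],z=69),"expected",org)
mr=mask("rod","wrist",[632,28,75]); 
if mr is not None: print("rod",fit(M["rodtop"],[(P,mr)],[632,28,0],yaw=False))
c=np.hstack([cv2.resize(im[:,:,::-1],(400,300)),cv2.resize(ims[140:350,210:490,::-1],(400,300))]); cv2.imwrite("pics/m3.png",c)
```

```text
(28.56, [464.9, 283.2, 26.7], [0.1, -0.6, -0.4], 0.498, 0.0)
(29.22, [464.7, 282.8, 26.1], [0.3, -0.1, 0.1], 0.082, 45.0)
(30.91, [464.3, 282.8, 149.7], [0.0, -0.3, -4.5], 0.083, 45.0)
fence origin [645.32365736 -43.37150379]
(33.24, [634.9, -29.4, 95.6], [-0.5, -0.0, -3.2], 0.087, 45.0)
bracket in hand (array([608.73, -27.24,  -4.8 ]), np.float64(0.32)) expected [608.71571078 -26.85308234]
rod (array([630.9 ,  28.48,   0.  ]), np.float64(0.063))
```

View pics/m3.png

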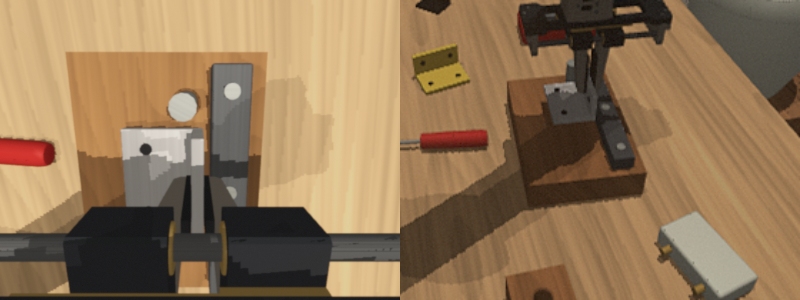

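The bracket hangs level over the board. Its end faces the rod at (183,107) in the left tile, and its upright is parallel to the fence. Now I lower it, slide it to the rod, then to the fence.

Run:
```python
from fit import *
bf=np.radians(-5.4); R=Rn.from_euler("z",bf).as_matrix()[:2,:2]; fo=np.load("fence.npy")
t=fo+R@[-30-8+26, 70-9-40-8]
def F():
    f=np.mean([robot.observe()["contact_force"] for _ in range(3)],0)-f0; return np.array([*(R.T@f[:2]),f[2]])
f0=np.zeros(3); f0=F()*0+np.mean([robot.observe()["contact_force"] for _ in range(5)],0)
robot.servo_line([*t,76],feed=60); z=76
while z>66:
    z-=1; robot.servo_line([*t,z],feed=30)
    if F()[2]>3: break
print("down",z,F(),st()[:2]); 
l=np.zeros(2)
for ax,lim,mx in ((1,4,14),(0,5,14)):
    while l[ax]<mx:
        l[ax]+=1; robot.servo_line([*(t+R@l),z],feed=30)
        f=F()
        if -f[ax]>lim: break
    print("axis",ax,l,np.round(f,1))
    if ax==1: l[1]-=.5; robot.servo_line([*(t+R@l),z],feed=30)
np.save("place.npy",[*(t+R@l),z])
robot.hold(.2); print(np.round(F(),1),st())
```

```text
down 70 [-1.38939385  0.60912514  8.95161417] (35.41, [635.0, -29.2, 71.1])
axis 1 [ 0. 12.] [ 1.  -4.6  9.6]
axis 0 [ 8.  11.5] [-6.2 -4.9 15.6]
[-6.6 -4.2 15.6] (40.86, [642.4, -20.6, 71.1], [-7.5, -4.6, 12.1], 0.085, 45.0)
```

Run:
```python
from fit import *
bf=np.radians(-5.4); R=Rn.from_euler("z",bf).as_matrix()[:2,:2]; fo=np.load("fence.npy"); x,y,z=np.load("place.npy")
grip(0.3,20); robot.servo_line([x,y,z+85],feed=150)
org=fo+R@[-30,21]
u=down(bf+np.pi/2); q=[kin.ik([*(org+R@[8,0]),150],down(bf+np.pi/2+f)) for f in(0,np.pi)]; print([None if k is None else np.round(k,2) for k in q])
f=0 if abs(q[0][6])<abs(q[1][6]) else np.pi
p=org+R@[-25,0]; robot.movep([*p,190],down(bf+np.pi/2+f)); grip(0.0,20); robot.hold(.1); print(f,st())
im=viewer.read_camera("wrist"); P=cam("wrist"); m=mask("bracket","wrist",[*org,60]); np.save("mask.npy",m)
if m is not None: print("bracket",fit(M["bracket"],[(P,m)],[*org,bf],z=45),"expected",org)
mr=mask("rod","wrist",[632,28,75])
if mr is not None: print("rod",fit(M["rodtop"],[(P,mr)],[632,28,0],yaw=False))
print(pin("bracket_corner","wrist",2),pin("bracket_end","wrist",2), "corner exp", org+R@[22,0])
cv2.imwrite("pics/placed.png",im[:,:,::-1])
```

```text
[array([ 0.71,  0.81, -1.11,  1.67,  0.78,  1.17,  0.87]), array([ 0.29,  0.54, -0.43,  1.7 ,  0.26,  0.96, -1.9 ])]
0 (43.96, [592.6, -17.3, 190.0], [1.0, 0.4, 0.8], 0.002, 0.0)
rod (array([631.69,  31.79,   0.  ]), np.float64(0.12))
[(0.84, [637.9, -19.4, 48.5]), (0.65, [629.9, 29.8, 12.0])] [(0.89, [626.4, 19.1, 71.5])] corner exp [639.33543622 -21.71183603]
```

View pics/placed.png

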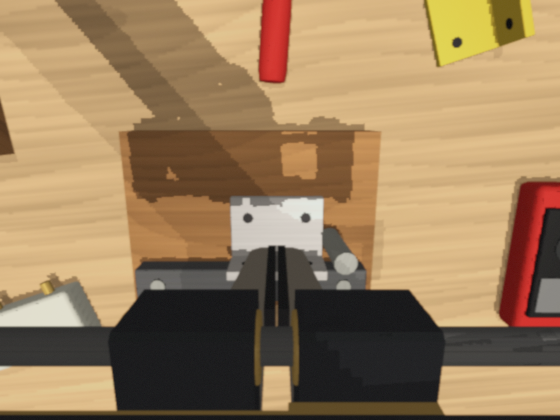

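The bracket lies flat at (277,225) with its upright along the fence. The rod touches its +y end, leaning slightly with its top at (346,263). Now I make the diagonal push with shut fingers in the inside corner.

Run:
```python
from fit import *
bf=np.radians(-5.4); R=Rn.from_euler("z",bf).as_matrix()[:2,:2]; fo=np.load("fence.npy"); org=fo+R@[-30,22]
f0=np.mean([robot.observe()["contact_force"] for _ in range(6)],0)
def F():
    f=np.mean([robot.observe()["contact_force"] for _ in range(4)],0)-f0; return np.array([*(R.T@f[:2]),f[2]])
w=lambda l,z:[*(org+R@[l,0]),z]
robot.servo_line(w(-2,100),feed=120); robot.servo_line(w(0,66),feed=100); 
l,z=0.,66.; f=F()
for i in range(60):
    gx,gz=14+f[0],13-f[2]
    if gx<1 and gz<1: break
    dx=1.0 if -f[0]<2 else np.clip(gx*.06,-.3,.5); dz=1.0 if f[2]<2 else np.clip(gz*.06,-.4,.5)
    if abs(f[0])>25 or f[2]>25 or l>22 or z<48: print("stop"); break
    l+=dx; z-=dz; robot.servo_line(w(l,z),feed=40); f=F()
    if i%4==0: print(i,round(l,1),round(z,1),np.round(f,1))
print("end",i,l,z,np.round(f,1),st()); np.save("push.npy",[l,z,*f0])
for c in ("top","side","wrist"): cv2.imwrite(f"pics/end_{c}.png",viewer.read_camera(c)[:,:,::-1])
print(pin("rod","side",2),pin("bracket_end","wrist",2),pin("bracket_end","side",2),pin("bracket","side",2))
s=cv2.imread("pics/end_side.png")[150:310,250:420]; wv=cv2.imread("pics/end_wrist.png")
cv2.imwrite("pics/endm.png",np.hstack([cv2.resize(s,(400,376),interpolation=cv2.INTER_CUBIC),cv2.resize(wv[30:406],(400,376))]))
```

```text
0 1.0 65.0 [ 0.1 -0.2 -0.6]
4 5.0 61.0 [-0.   0.7  0.5]
8 9.0 57.0 [0.4 0.2 0.4]
12 12.5 53.0 [-9.2 -1.2  7.6]
16 13.3 52.5 [-11.8  -1.5  13.9]
end 19 13.49857983560363 52.5294058045572 [-13.2  -2.1  13.9] (50.38, [628.4, -19.6, 53.5], [-13.6, -1.1, 14.0], 0.002, 12.8)
[] [(0.74, [627.5, 17.5, 72.8]), (0.41, [631.1, 29.1, 12.4])] [(0.81, [400.6, 158.4, 32.3]), (0.76, [350.1, 370.3, 30.6])] [(0.87, [457.9, 395.8, 0.6]), (0.84, [444.8, 157.5, 0.7])]
```

View pics/endm.png

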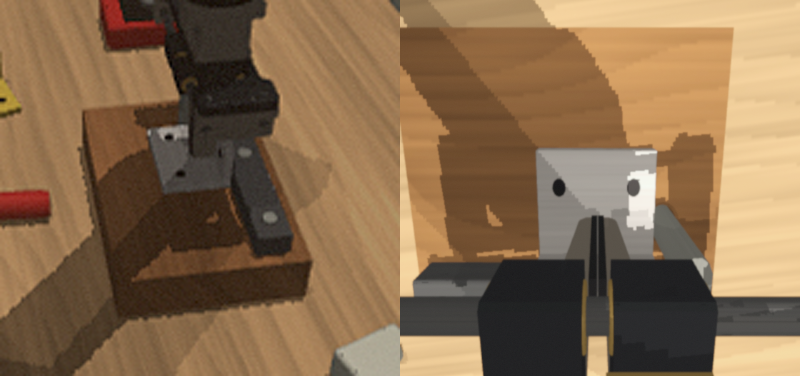

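The bracket sits flat in the corner under the fingertips. Its right edge, at tile pixel (657,207), meets the rod, and the push is about 13 N along +x and 14 N down. One numeric check of the end gap and of how steady the push is, then I hand in.

Run:
```python
from fit import *
bf=np.radians(-5.4); R=Rn.from_euler("z",bf).as_matrix()[:2,:2]; fo=np.load("fence.npy"); f0=np.load("push.npy")[2:]
for px in ((360,237),(357,185)):
    e=ray("wrist",px,53)[:2]; print("edge in fence frame",np.round(R.T@(e-fo),1),"(rod axis nominal -20,70)")
e=ray("wrist",(192,181),53)[:2]; print("left edge",np.round(R.T@(e-fo),1))
m=mask("rod","wrist",[632,30,60]); P=cam("wrist")
if m is not None:
    C=cyl(9,45,100)
    def cost(v):
        X=C+[v[0],v[1],0]; X[:,:2]+=np.outer(X[:,2]-45,[v[2],v[3]])/50; r=render([X],P,m.shape)
        r[mask0]=0; return 1-np.minimum(r,m).sum()/np.maximum(r,m).sum()
    ys,xs=np.nonzero(m); mask0=np.zeros(m.shape,bool); mask0[ys.max()+1:]=True; mask0[:,:xs.min()]=True
    r=minimize(cost,[632,29,0,0],method="Nelder-Mead",options=dict(initial_simplex=np.array([632,29,0,0])+np.vstack([np.zeros(4),2*np.eye(4)])))
    print("rod base",np.round(R.T@(r.x[:2]-fo),1),"lean deg",np.round(np.degrees(R.T@r.x[2:]/50),1),round(r.fun,3))
robot.hold(.5); f=np.mean([robot.observe()["contact_force"] for _ in range(5)],0)-f0; print(np.round([*(R.T@f[:2]),f[2]],1),st())
```

```text
edge in fence frame [-33.3  63.7] (rod axis nominal -20,70)
edge in fence frame [-58.9  60.8] (rod axis nominal -20,70)
left edge [-60.7 -16.7]
rod base [-23.1  68.9] lean deg [2.1 5.1] 0.335
[-13.3  -1.7  14. ] (51.27, [628.4, -19.5, 53.6], [-13.6, -0.7, 14.1], 0.006, 12.8)
```

```bash
python3 -c "
from cell import robot
print(robot.job_done())"
```

```text
the job is handed in; nothing more can be done
None
```

I handed the job in at about 51 s (the limit is 72 s): the rod stands in the board's hole, leaning roughly 5° by a rough fit, and the bracket lies flat with its end touching the rod. The shut fingers are still pressing its inside corner with about 13 N towards the fence and 14 N down.

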